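Rake a dropped steel bar out of a narrow gap

ROBOT

A 7-joint arm with a two-finger parallel gripper is mounted at the origin on the work surface; the furniture and walls round the work are solid. World frame = base frame: x ahead of the robot, y to its left, z up, the work surface at z = 0. Lengths are in m, angles in rad, forces in N, time in s.
With the tool pointing down it reaches from about 0.35 to 0.9 m from the base axis. Payload 8.1 kg.
Tool frame: the origin (TCP) lies at the very end of the fingers, on their centre line; the grasp point (between the pads) lies 19 mm behind it; z points along the fingers, x is the direction in which the jaws open and shut, and the axes are right-handed (so a half turn about z gives the same grasp; the last joint's range is limited). The gripper opens to 92 mm and grips with 3 to 60 N. Pads are 19 mm wide; open, the fingers measure 130 mm over their backs; the gripper's body (75 mm by 190 mm) begins 47 mm behind the grasp point.
Start: joints at [1.106, 0.434, 0.025, 1.573, -0.012, 1.134, -0.075], TCP at [0.221, -0.585, 0.227] pointing down, gripper open.
Joint ranges: [-2.62, 2.62], [-0.44, 2.09], [-1.27, 1.32], [0.08, 2.57], [-1.32, 4.46], [0.12, 2], [-2.74, 2.74]. Speed limits (rad/s): [2.22, 2.22, 3.01, 3.01, 3.14, 3.14, 3.14].

INTERFACE

Orientations are given as a rotation vector (axis times angle).
In Python, from cell import status, viewer, arm gives the robot as it stands.
- The arm moves only by the tool jog_arm, never from a script. Its argument "commands" is text: rows parted by semicolons, each of 7 numbers parted by spaces: the closure, from -1 (fully open) to 1 (shut), then the shift along the world's x, y, z normalised to -1 to 1, where 1 is 0.3 m, then the turn, a rotation vector about the world's x, y, z normalised to -1 to 1, where 1 is 2 pi rad. In form: jaw dx dy dz wx wy wz; .... A call has exactly 5 rows; each row shifts and turns the commanded pose from where the row before left it; what a row does not reach is not made up. A row lasts 1/10 s, in which the tool goes at most 50 mm and 8.59 degrees, less where a joint would pass 70% of its speed; a pose out of reach is approached as far as the arm can. A call with a number of a shift or a turn outside -1 to 1 is refused whole. A call with a gripper value outside its range is refused whole. The fingers move at their own pace and stop on an object; "force" is the grip in N (left out, the last holds). Time passes only in rows, so rows that do not move let the fingers close, or fill a call up. It gives the time, the measured TCP pose, the force and the opening at its end, in the units of the state.
- status.observe(): the state, without advancing time (a new reading comes with each control period).
- viewer.get_image(name): name is "side" or "top" or "wrist"; returns a dict with "pixels" (480x640x3 uint8, red, green, blue), "z_map" (480x640 float32, m along the optical axis (not along the pixel's ray), 0 where there is no reading), "camera_matrix" (3x3 intrinsics, pixels), "k1" (the pictures are not rectified: a ray, as slopes to the right and down, at radius r is drawn at 1 + k1 r^2 times it, then the intrinsics apply), "R" (3x3) and "t" (3): a world point X has camera coordinates R X + t. Camera axes: x right, y down, z forward; pixel columns grow to the right and rows downward; lengths in m; the calibration is good to about 2 mm. A picture is of the moment at which its call begins.
- arm.sign_off(): hands the job in, once; it reports no verdict.
The state is a dict: "clock": time; "joints": joint angles; "dq": joint speeds; "joint_efforts": joint torques, N m; "position": TCP position; "ee_rot": TCP orientation; "force": force on the tool from outside, world axes, zero at the start; "ft_torque": the same for the moment, N m; "width": opening from 0.0 (shut) to 1.0 (fully open).
Only numpy, scipy, OpenCV 4.12 (cv2) and the standard library are available. Lean on these libraries where they do the work, as an engineer would, in place of code of your own. Each camera call takes 0.05 s, during which the arm holds its last target. There are 200 camera calls.

TASK

A small steel bar has dropped into the narrow gap between the two grey instrument cases, under the cover that joins them. Take the bent rod by its wooden handle out of its plywood stand, set its rubber shoe on top of the bar, and with a steady light press (10 N or so, never over 15) drag the bar along the gap until it lies flat and wholly outside the mouth, on the metal apron; do not touch the bar with the gripper, and do not force the rod against the cases. Then put the rod back upright in its stand, let go of it, and leave everything else on the table where it is.

Things in the scene. Friction and masses are not known exactly. Their poses are not given: they have to be found in the camera images.
- cases: Two grey steel instrument cases, fixed, side by side with a 24 mm gap, each 130 long (x) x 70 wide (y) x 66 mm high. Origin: on the table at the middle of the gap; x points along the gap from its open front at x = -65 (robot side) to the back, closed by a panel from x = +60; z up. Gap: y = -12 to +12, its floor smooth dark steel 13 mm above the table, level behind x = -10.
- gap_mouth (a point): Middle of the open front of the gap, at cases x = -65, y = 0, nominally on the tray 13 mm above the table; axes as those of the cases. The bar is wholly out when its rear end is before this point.
- bar: The dropped part: steel bar 60 (x) x 16 (y) x 20 mm high, 0.12 to 0.2 kg. Origin: centre of its underside. It lies along the gap at the back, centre at cases x = 22 to 29; nothing fits behind it, and only its front few mm show before the cover. Friction on the tray 0.4, under the rubber shoe 0.9 (+-15 %): the shoe drags it when pressed with over about 5 N, else slips.
- rod: Bent rod, 104 mm high, 0.12 kg. Origin on the shaft axis, level with the shoe's underside; z up the shaft, x to the toe. 8 mm round shaft, bent at the bottom into a level foot along +x to x = 43 (z = 5 to 13). Rubber shoe under the toe, x = 27 to 41, 10 wide, underside z = 0. Square collar 28 x 28 mm, z = 50 to 54; above it the wooden handle, 18 x 18 mm, z = 54 to 104.
- rod_grip (a point): Centre of the rod's wooden handle, on the shaft axis, 80 mm above the underside of the shoe; axes as the rod's.
- rod_shoe (a point): Centre of the underside of the rod's rubber shoe (uncompressed), 34 mm towards the toe from the shaft axis; axes as the rod's. The rubber gives about 1 mm for each 8 N of press, up to 3.5 mm, then is hard.
- stand: Fixed plywood stand: base 90 x 60 x 4 mm with a slotted box, rim 56 mm above the table. Origin on the table under the rod's shaft; x is the way the toe points. Slot 19 mm wide (y), from x = -9 to +47. The rod hangs in it with its collar on the rims (rod origin 6 mm above the table); it comes free lifted straight up 60 mm and goes back straight down, toe to +x.
- stand_seat (a point): Point on the shaft axis at the height of the stand's rim, 56 mm above the table, where the underside of the collar rests; axes as the stand's.
- cup: Bystander: steel cup, 70 mm wide, 72 mm high, standing. Origin at the centre of its underside.
- beaker: Bystander: clear empty beaker, 57 mm wide, 71 mm high, standing. Origin at the centre of its underside.
- tape: Bystander: roll of masking tape, 104 mm wide, 24 mm high, lying. Origin at the centre of its underside.
- marker: Bystander: white marker pen 147 x 17 x 17 mm, lying. Origin at the centre of the underside.
- spatula: Bystander: wooden spatula 227 x 36 x 10 mm, lying. Origin at the centre of the underside.
- cover_edge (a point): Middle of the front lower edge of the cover that joins the cases, at cases x = 0, 56 mm above the table; axes as the cases'. The cover closes the gap's top from here to the back (underside at 56, top at 67 mm above the table); before it, from x = -65 to 0, the gap is open above.
- apron (a point): Where the middle of the bar may finally lie: cases x = -110, nominal height 13 mm, on the dark steel tray. From x = -10 forward the tray is a separate sheet that ends in a 90 mm wide apron (x = -159 to -65). It is not level: from a crease across the gap at x = -10 it leans up or down by up to 0.06 rad, unknown and different each time, so its true top here is up to 6 mm higher or lower.
Mind the look-alikes: they are no part of the job. Leave any purple look-alike of the stand alone.

How it is judged:
On the way, in this order (a step that is already met when the one before it is completed fails the run):
1. the bent rod is taken out of its stand (distance between rod_grip and stand_seat above 0.1 m), for 0.1 s.
2. the rod's shoe presses on the bar while the bar is still in the gap (contact force between rod and bar above 1.5 N and x of bar in the frame of cases above 0 m), for 0.1 s.
3. the bar is dragged wholly out of the mouth of the gap (x of bar in the frame of cases below -0.097 m), for 0.1 s.
At the end, for the whole second after the job is handed in: The bar lies flat and still on the apron, wholly out of the gap (centre 96 to 150 mm before the cases' centre, within 45 mm of the gap's line); the rod hangs released and still in its stand, within 10 mm across, its collar within 4 mm of the rim, tilted under 0.15 rad (x of bar in the frame of cases between -0.15 and -0.096 m and y of bar in the frame of cases between -0.045 and 0.045 m and angle between each of bar, rod's own z axis and vertical below 0.15 rad and height (world z) of bar between 0.004 and 0.026 m and linear speed of each of bar, rod below 0.02 m/s and horizontal distance between rod and stand below 0.01 m and z of rod in the frame of stand below 0.01 m); the robot touches nothing.
It fails at once if the rod presses on the bar with more than 16 N (contact force between rod and bar above 16 N).
It fails at once if the rod is forced against the cases or the tray with more than 15 N (contact force between rod and cases above 15 N).
It fails at once if the gripper touches the bar (contact force between any of the fingers, the arm and bar above 0.3 N).
It fails at once if a bystander (cup, beaker, tape, marker or spatula) is shifted more than 30 mm (distance of any of cup, beaker, tape, marker, spatula from where it was at the start of the episode above 0.03 m).
It also fails if it takes over 67 s, if anything falls off the work surface, if the arm or the gripper's body presses on something with over 40 N, if the wrist force passes 120 N, or if a joint passes its speed limit or range.

## Working session

There is one attempt and no reset: what is moved stays moved. The work goes in short steps, Python scripts to look and compute and a tool call to move; the robot and the scene stay as the last step left them, time stands still between calls to the robot, and variables do not carry over. Pictures are saved under pics/ and viewed, about 8 in all and at most 12, crops included, and the job is handed in when it is done.

Besides the shell and the picture viewer there is one more tool, called as name(argument=value, ...) on one line, values as JSON. jog_arm: Moves the arm, as the interface text tells. Scaled input: -1 to 1 covers 0.3 m each way for a shift and 2 pi rad each way for a turn. Its arguments: {"type":"object","properties":{"commands":{"type":"string"},"force":{"type":"number"}},"required":["commands"]}

```bash
mkdir -p pics; ls; cat > h.py <<'E'
import numpy as np, cv2, pickle
from cell import status, viewer, arm
def grab(n,tag):
    d=viewer.get_image(n); pickle.dump(d,open(f'{tag}.pkl','wb'))
    cv2.imwrite(f'pics/{tag}.png',d['pixels'][:,:,::-1]); return d
def load(tag): return pickle.load(open(f'{tag}.pkl','rb'))
def ray(d,u,v):
    K=d['camera_matrix']; x=(np.asarray(u,float)-K[0,2])/K[0,0]; y=(np.asarray(v,float)-K[1,2])/K[1,1]
    a,b=x,y
    for _ in range(20):
        s=1+d['k1']*(a*a+b*b); a,b=x/s,y/s
    return np.stack([a,b,np.ones_like(a)],-1)
def pt(d,u,v,z=None):
    """world point by depth, or on plane world z"""
    r=ray(d,u,v); c=-d['R'].T@d['t']
    if z is None: return c+(r*d['z_map'][int(v),int(u)])@d['R']
    w=r@d['R']; return c+w*((z-c[2])/w[...,2:3])
def cloud(d):
    v,u=np.mgrid[0:480,0:640]; r=ray(d,u,v)
    return -d['R'].T@d['t']+(r*d['z_map'][...,None])@d['R']
E
python3 - <<'E'
from h import *
print(status.observe())
t=grab('top','top0'); s=grab('side','side0')
for d in(t,s): print(d['camera_matrix'],d['k1'],-d['R'].T@d['t'],d['R'])
cv2.imwrite('pics/both.png',cv2.resize(np.hstack([t['pixels'],s['pixels']])[:,:,::-1],(800,300)))
E
```

```text
pics
{'clock': 0.0, 'joints': array([ 1.10635763,  0.43523831,  0.02497151,  1.57410235, -0.01156666,
        1.13398   , -0.07512172]), 'dq': array([ 0.00024548,  0.00068082, -0.00047231,  0.00037755,  0.00023034,
        0.00039384,  0.00017556]), 'joint_efforts': array([ 1.78218143e-04, -6.67835069e+01,  9.85025950e-01, -3.14449954e+01,
       -6.04550494e-02,  4.29715379e-02,  1.74291104e-04]), 'position': array([ 0.2210031 , -0.5840776 ,  0.22593341]), 'ee_rot': array([-2.58421023e+00,  1.78514238e+00,  2.18901346e-03]), 'force': array([-0.2052918 , -0.24757507, -0.24794775]), 'ft_torque': array([ 0.01461492, -0.00381991, -0.00154637]), 'width': 0.996213985283268}
[[471.35213596   0.         319.75728951]
 [  0.         471.35213596 231.14306533]
 [  0.           0.           1.        ]] -0.05392268098221183 [0.30881652 0.08243454 1.10220326] [[ 0.00315014 -0.99988563  0.01479214]
 [-0.9923942  -0.00494619 -0.12300113]
 [ 0.12306023 -0.01429216 -0.99229628]]
[[433.80780364   0.         315.44526708]
 [  0.         433.80780364 239.32123608]
 [  0.           0.           1.        ]] 0.0019402523380452257 [0.12562536 0.78634434 0.68073541] [[-0.91475093 -0.40399468 -0.00436251]
 [-0.24401041  0.56104579 -0.7910035 ]
 [ 0.32200878 -0.72250669 -0.61179607]]
```

View pics/top0.png

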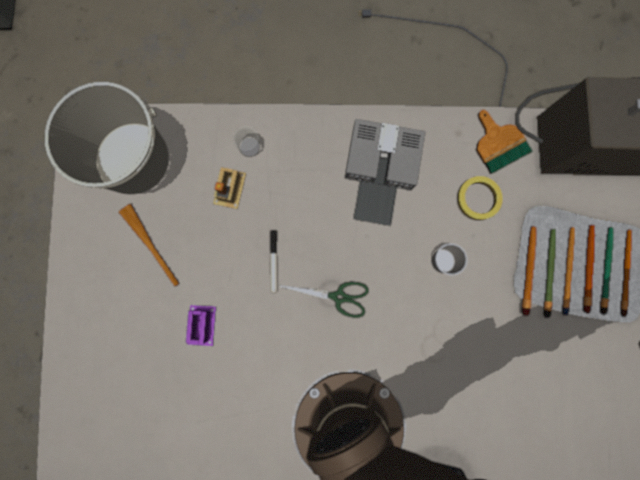

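View pics/side0.png

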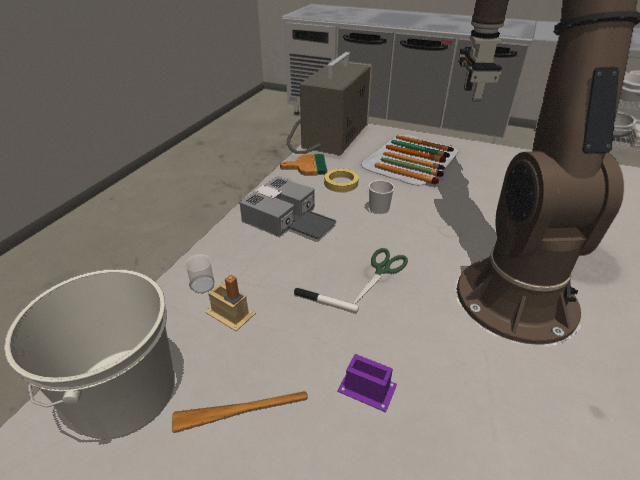

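Top view: the plywood stand with the rod is at (229,187), and the purple look-alike at (201,325) is to be left alone. The cases are at (385,155), with the apron at (375,203). The beaker is at (250,143), the cup at (449,259), the tape at (480,198), the marker at (274,260) and the spatula at (150,245). Next I enlarge both.

```bash
python3 - <<'E'
from h import *
t=load('top0')['pixels'][:,:,::-1]
a=cv2.resize(t[110:230,340:430],None,fx=5,fy=5,interpolation=cv2.INTER_CUBIC)   #450x600
b=cv2.resize(t[160:213,205:255],None,fx=7,fy=7,interpolation=cv2.INTER_CUBIC) #350x371
c=np.zeros((600,800,3),np.uint8); c[:,:450]=a; c[:371,450:]=b
cv2.imwrite('pics/crop.png',c)
P=cloud(load('top0'))
# heights: cases tops, handle top
def show(n,m):
    p=P[m]; print(n,len(p),p.mean(0) if len(p) else '')
reg=np.zeros((480,640),bool); reg[110:230,340:430]=1
m=reg&(P[...,2]>0.055)&(P[...,2]<0.085); print(cv2.minAreaRect(P[m][:,:2].astype(np.float32)*1000))
m2=reg&(P[...,2]>0.004)&(P[...,2]<0.03)&(P[...,0]<0.60); show('apron',m2);print(cv2.minAreaRect(P[m2][:,:2].astype(np.float32)*1000))
reg=np.zeros((480,640),bool); reg[160:213,205:255]=1
show('handle',reg&(P[...,2]>0.095)); show('box',reg&(P[...,2]>0.05)&(P[...,2]<.058))
m=reg&(P[...,2]>0.045)&(P[...,2]<0.066);print(cv2.minAreaRect(P[m][:,:2].astype(np.float32)*1000))
for k in('table',): print(np.median(P[260:300,380:420,2]))
E
```

```text
((620.9779052734375, -81.81394958496094), (164.95458984375, 131.96640014648438), 79.81084442138672)
apron 1896 [ 0.51826687 -0.06609533  0.01465499]
((525.1885375976562, -85.91609954833984), (149.3518829345703, 210.85606384277344), 0.42057090997695923)
handle 92 [0.50344187 0.26172267 0.21630432]
box 223 [0.55191464 0.27825997 0.05519993]
((546.7438354492188, 282.1083679199219), (38.30792999267578, 71.2770004272461), 78.72747039794922)
0.0005231728813672731
```

View pics/crop.png

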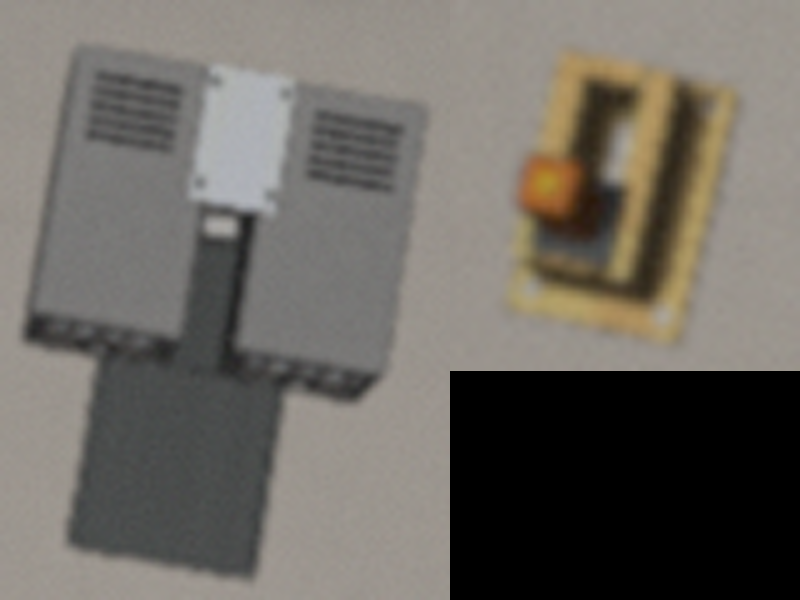

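```bash
python3 - <<'E'
from h import *
d=load('top0'); s=load('side0'); P=cloud(d)
f=lambda x,y:(340+x/5-.4,110+y/5-.4); g=lambda x,y:(205+(x-450)/7-.43,160+y/7-.43)
q=np.array([pt(d,*f(*c),0.066) for c in[(80,45),(428,103),(380,378),(30,317)]]); print(q.round(4),'cen',q.mean(0)); 
for a,b in((0,3),(1,2)): e=q[a]-q[b];print('yaw',np.degrees(np.arctan2(e[1],e[0])),np.linalg.norm(e))
e=q[0]-q[1];print('yaw',np.degrees(np.arctan2(-e[0],e[1])),np.linalg.norm(e))
# base corners of stand z=.004: BL,BR,TR ; TL hidden
b=np.array([pt(d,*g(*c),0.004) for c in[(508,308),(680,342),(740,92),(566,50)]]);print(b.round(4),'cen',b.mean(0))
for i,j in((3,0),(2,1)): e=b[i]-b[j];print('yaw',np.degrees(np.arctan2(e[1],e[0])),np.linalg.norm(e))
print('handle top',pt(d,*g(550,185),.110))
# box rim via cloud, handle by cloud
for n,D in(('top',d),('side',s)):
    C=cloud(D); x=C[...,0];y=C[...,1];z=C[...,2]
    m=(abs(x-.54)<.07)&(abs(y-.28)<.06)&(z>.09)&(z<.125)
    print(n,'handle',m.sum(),np.median(C[m],0),C[m].min(0),C[m].max(0))
    m=(abs(x-.54)<.07)&(abs(y-.28)<.06)&(z>.05)&(z<.06); print('rim',m.sum(),cv2.minAreaRect(C[m][:,:2].astype(np.float32)*1000))
# cases rim by cloud top, apron plane
c=np.array([.621,-.082]);yaw=np.radians(-10.3);R=np.array([[np.cos(yaw),-np.sin(yaw)],[np.sin(yaw),np.cos(yaw)]])
for n,D in(('top',d),('side',s)):
    C=cloud(D); L=(C[...,:2]-c)@R
    m=(L[...,0]>-.155)&(L[...,0]<-.075)&(abs(L[...,1])<.04)&(abs(C[...,2]-.013)<.02)
    A=np.c_[L[m][:,0]+.01,np.ones(m.sum())];print(n,'apron',m.sum(),np.linalg.lstsq(A,C[m][:,2],rcond=None)[0],C[m][:,2].mean(),C[m][:,2].std())
    m=(L[...,0]>-.06)&(L[...,0]<-.01)&(abs(abs(L[...,1])-.045)<.02);print('case top',np.median(C[m][:,2]))
    m=(L[...,0]>-.3)&(L[...,0]<-.2)&(abs(L[...,1])<.04);print('table',np.median(C[m][:,2]))
    # y of apron edges
    m=(L[...,0]>-.15)&(L[...,0]<-.075)&(abs(L[...,1])<.06)&(C[...,2]>.006); print('apr y', np.percentile(L[m][:,1],[1,99]))
    m=(C[...,2]>.055)&(C[...,2]<.08)&(abs(L[...,0])<.09)&(abs(L[...,1])<.12);print('case ext',np.percentile(L[m],[.5,99.5],axis=0))
E
```

```text
[[ 0.6979 -0.0139  0.066 ]
 [ 0.6721 -0.1739  0.066 ]
 [ 0.5428 -0.1484  0.066 ]
 [ 0.5697  0.0097  0.066 ]] cen [ 0.6206037  -0.08161938  0.066     ]
yaw -10.416515070068613 0.13033171638947916
yaw -11.16121904108145 0.13173401140810972
yaw -9.153878018730936 0.16204985341230732
[[0.5094 0.3196 0.004 ]
 [0.4981 0.2611 0.004 ]
 [0.5845 0.2429 0.004 ]
 [0.5989 0.3027 0.004 ]] cen [0.54773923 0.2815915  0.004     ]
yaw -10.660511047106024 0.09108001865855031
yaw -11.879171416354296 0.08833636790336383
handle top [0.52842463 0.2850472  0.11      ]
top handle 88 [0.52634704 0.28265061 0.10894307] [0.51808647 0.2746658  0.09081047] [0.5383218  0.29379471 0.11482794]
rim 279 ((546.7438354492188, 282.1083679199219), (38.30792999267578, 71.2770004272461), 78.72747039794922)
side handle 133 [0.5246036  0.29349577 0.1052157 ] [0.5182197  0.27874884 0.09005534] [0.53758634 0.29993092 0.11138741]
rim 325 ((546.9151611328125, 285.1689147949219), (41.73699188232422, 71.46080017089844), 79.8150405883789)
top apron 1125 [-0.00890247  0.01416503] 0.015101174474302587 0.0020451263805686976
case top 0.06657313671606913
table 0.0005030925861935209
apr y [-0.04403051  0.04440554]
case ext [[-0.06539009 -0.08108994]
 [ 0.06461345  0.081948  ]]
side apron 613 [0.03712591 0.01595027] 0.01194431401104526 0.004904301854322414
case top 0.06497869758586666
table -0.0009456935105144337
apr y [-0.04184155  0.04898359]
case ext [[-0.06555644 -0.07586909]
 [ 0.06361401  0.08692816]]
```

jog_arm(commands="-1 0.051 0.145 0 0 0 0.0167;-1 0.051 0.145 0 0 0 0.0167;-1 0.051 0.145 0 0 0 0.0167;-1 0.051 0.145 0 0 0 0.0167;-1 0.051 0.145 0 0 0 0.0167", force=60)

```text
clock: 0.6
position: [0.2978, -0.3651, 0.2265]
ee_rot: [2.962, -1.048, -0.001]
force: [1.3, 0.4, 0.0]
width: 0.999
```

jog_arm(commands="-1 0.051 0.145 0 0 0 0.0167;-1 0.051 0.145 0 0 0 0.0167;-1 0.051 0.145 0 0 0 0.0167;-1 0.051 0.145 0 0 0 0.0167;-1 0.051 0.145 0 0 0 0.0167")

```text
clock: 1.1
position: [0.3742, -0.1478, 0.2267]
ee_rot: [3.132, -0.244, 0.0]
force: [1.7, -0.2, 0.4]
width: 1.0
```

jog_arm(commands="-1 0.051 0.145 0 0 0 0;-1 0.051 0.145 0 0 0 0;-1 0.051 0.145 0 0 0 0;-1 0.051 0.145 0 0 0 0;-1 0.051 0.145 0 0 0 0")

```text
clock: 1.6
position: [0.4508, 0.0696, 0.2267]
ee_rot: [3.131, -0.251, 0.0]
force: [0.1, -1.4, -0.5]
width: 1.001
```

jog_arm(commands="-1 0.051 0.145 0 0 0 0;-1 0.051 0.145 0 0 0 -0.005;-1 0.051 0.145 0 0 0 0;-1 0 0.1 0 0 0 0;-1 0 0 0 0 0 0")

```text
clock: 2.1
position: [0.4954, 0.2338, 0.2264]
ee_rot: [-3.125, 0.29, 0.002]
force: [-0.1, 0.2, 0.6]
width: 0.998
```

```bash
python3 - <<'E'
from h import *
w=grab('wrist','w1'); print(-w['R'].T@w['t'],w['R'],w['camera_matrix'][0,0]); o=status.observe(); print(o['position'],o['ee_rot'])
E
```

```text
[0.51136192 0.31666652 0.38415796] [[ 0.98330498 -0.18195419 -0.0019954 ]
 [-0.1724609  -0.93538756  0.3087189 ]
 [-0.05803917 -0.3032207  -0.95115123]] 368.4128831396783
[0.49570067 0.23080458 0.2262094 ] [-3.12716385e+00  2.93294560e-01  2.26226793e-03]
```

View pics/w1.png

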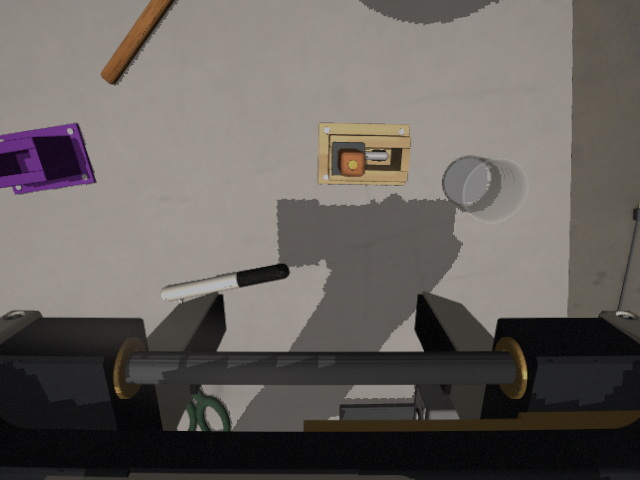

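Wrist view: the stand base corners are at about (319,123), (410,124), (409,185) and (319,185). The handle top is at (352,163) and the toe points right, along +x.

```bash
python3 - <<'E'
from h import *
d=load('w1')
b=np.array([pt(d,u,v,.004) for u,v in[(319,123),(410,124),(409,185),(319,185)]]);print(b.round(4),b.mean(0))
for i,j in((1,0),(2,3)): e=b[i]-b[j];print('yaw',np.degrees(np.arctan2(e[1],e[0])),np.linalg.norm(e))
e=b[0]-b[3];print(np.degrees(np.arctan2(-e[0],e[1])),np.linalg.norm(e))
c=b.mean(0)[:2];y=np.radians(-11);print('shaft',c-.019*np.array([np.cos(y),np.sin(y)]))
print('handle',pt(d,352,163,.110),pt(d,352,163))
C=cloud(d);m=(abs(C[...,0]-.53)<.03)&(abs(C[...,1]-.285)<.03)&(C[...,2]>.103)&(C[...,2]<.12);p=C[m];print(m.sum(),p.mean(0),cv2.minAreaRect(p[:,:2].astype(np.float32)*1000))
k=cv2.resize(d['pixels'][115:195,310:420,::-1],None,fx=6,fy=6,interpolation=cv2.INTER_CUBIC);cv2.imwrite('pics/w1c.png',k)
E
```

```text
[[0.5104 0.3206 0.004 ]
 [0.5982 0.3036 0.004 ]
 [0.5906 0.2441 0.004 ]
 [0.4993 0.2609 0.004 ]] [0.54962215 0.28230278 0.004     ]
yaw -10.973680126661508 0.08943007364191943
yaw -10.40948742903227 0.09278455606111553
-10.525799574743711 0.060802901372204815
shaft [0.53097123 0.28592815]
handle [0.52928164 0.28782537 0.11      ] [0.52925021 0.28787596 0.11048093]
601 [0.52891417 0.28726367 0.10912603] ((529.1215209960938, 286.7909240722656), (18.311279296875, 17.88814926147461), 77.15803527832031)
```

View pics/w1c.png

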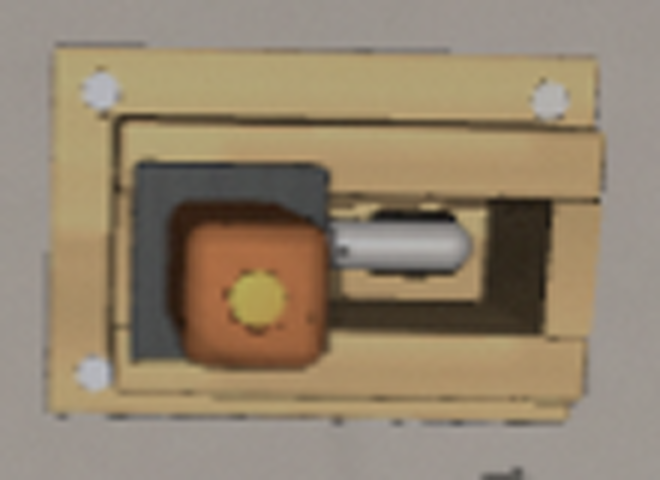

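jog_arm(commands="-1 0.056 0.0935 0 0 0 0;-1 0.056 0.0935 0 0 0 0;-1 0 0 -0.12 0 0 0;-1 0 0 -0.12 0 0 0;-1 0 0 0 0 0 0")

```text
clock: 2.65
position: [0.5281, 0.2807, 0.1501]
ee_rot: [3.121, -0.301, -0.01]
force: [0.1, -0.9, -1.0]
width: 1.003
```

jog_arm(commands="-1 0 0 -0.1 0 0 0;-1 0 0 -0.1 0 0 0;-1 0 0 -0.05 0 0 0;-1 0 0 -0.02 0 0 0;-1 0 0 0 0 0 0")

```text
clock: 3.15
position: [0.5306, 0.2843, 0.0744]
ee_rot: [3.127, -0.301, 0.0]
force: [0.3, -0.4, 0.1]
width: 1.002
```

jog_arm(commands="-1 -0.004 0.008 -0.02 0 0 0;-1 0 0 0 0 0 0;1 0 0 0 0 0 0;1 0 0 0 0 0 0;1 0 0 0 0 0 0", force=20)

```text
clock: 3.65
position: [0.5292, 0.287, 0.0681]
ee_rot: [-3.127, 0.3, -0.001]
force: [0.0, 0.8, 0.9]
width: 0.789
```

jog_arm(commands="1 0 0 0 0 0 0;1 0 0 0 0 0 0;1 0 0 0 0 0 0;1 0 0 0 0 0 0;1 0 0 0 0 0 0", force=60)

```text
clock: 4.15
position: [0.529, 0.2869, 0.0677]
ee_rot: [3.127, -0.3, 0.0]
force: [-0.0, 0.2, -0.7]
width: 0.35
```

jog_arm(commands="1 0 0 0 0 0 0;1 0 0 0 0 0 0;1 0 0 0 0 0 0;1 0 0 0 0 0 0;1 0 0 0 0 0 0")

```text
clock: 4.65
position: [0.529, 0.2869, 0.0677]
ee_rot: [-3.127, 0.3, -0.0]
force: [0.6, 0.1, 0.3]
width: 0.191
```

jog_arm(commands="1 0 0 0.03 0 0 0;1 0 0 0.05 0 0 0;1 0 0 0.08 0 0 0;1 0 0 0.1 0 0 0;1 0 0 0.1 0 0 0")

```text
clock: 5.15
position: [0.5288, 0.2871, 0.1781]
ee_rot: [-3.127, 0.299, -0.0]
force: [1.2, 0.2, -1.7]
width: 0.192
```

jog_arm(commands="1 0.01 -0.146 0.03 0 0 0;1 0.01 -0.146 0.03 0 0 0;1 0.01 -0.146 0.03 0 0 0;1 0.01 -0.146 0.03 0 0 0;1 0.01 -0.146 0.03 0 0 0")

```text
clock: 5.65
position: [0.5439, 0.0665, 0.2226]
ee_rot: [-3.127, 0.299, -0.002]
force: [1.3, -0.5, -1.6]
width: 0.195
```

jog_arm(commands="1 0.02 -0.146 0 0 0 0;1 0.02 -0.146 0 0 0 0;1 0.02 -0.146 0 0 0 0;1 0.02 -0.146 0 0 0 0;1 0 -0.146 0 0 0 0")

```text
clock: 6.15
position: [0.5685, -0.1526, 0.2223]
ee_rot: [-3.127, 0.299, -0.003]
force: [0.3, 0.3, -2.0]
width: 0.191
```

jog_arm(commands="1 0 -0.02 0 0 0 0;1 0 0 0 0 0 0;1 0 0 0 0 0 0;1 0 0 0 0 0 0;1 0 0 0 0 0 0")

```text
clock: 6.65
position: [0.5682, -0.1553, 0.2211]
ee_rot: [-3.127, 0.296, -0.001]
force: [0.5, -0.1, -1.3]
width: 0.195
```

```bash
python3 - <<'E'
from h import *
o=status.observe(); print(o['position'],o['ee_rot'],o['force'],o['ft_torque'])
w=grab('wrist','w2'); grab('side','s2')
E
```

```text
[ 0.56820465 -0.15529975  0.22111513] [-3.12726897e+00  2.95825179e-01 -6.16175608e-04] [ 0.48106628 -0.1174197  -1.34036545] [-0.02312644 -0.05750801 -0.00537636]
```

View pics/w2.png

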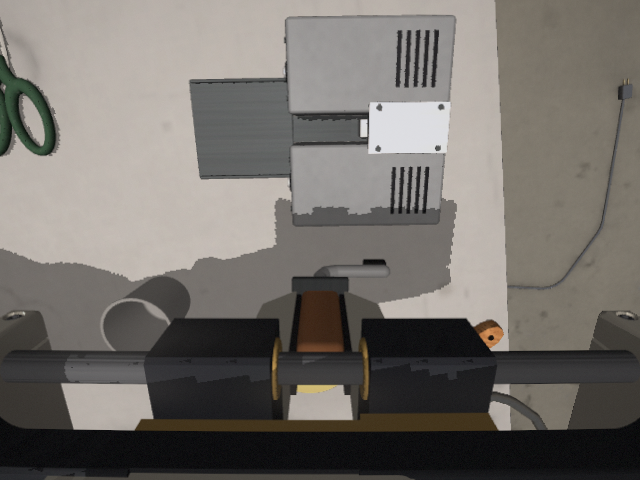

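Wrist view: the gap's inner edges run about (292,113)-(368,113) and (292,146)-(368,146). The bar's white front shows at (360-368,120-137). The rod's foot runs level along the image x axis, from the shaft at about (325,273) to the toe at (388,270).

```bash
python3 - <<'E'
from h import *
d=load('w2'); C=cloud(d); z=C[...,2]
reg=np.zeros((480,640),bool); reg[5:230,270:470]=1
m=reg&(z>.058)&(z<.075); r=cv2.minAreaRect(C[m][:,:2].astype(np.float32)*1000); print('cases',r, np.median(z[m]))
K=cv2.resize(d['pixels'][95:165,280:400,::-1],None,fx=6,fy=6,interpolation=cv2.INTER_CUBIC);cv2.imwrite('pics/w2c.png',K)
# gap edges from cloud: pixels with z>.058 within cases columns 300..360
ed=[]
for u in range(300,358,4):
    col=z[100:165,u]; low=np.where(col<.05)[0]+100
    a,b=low.min()-.5,low.max()+.5
    ed.append(np.r_[pt(d,u,a,.066)[:2],pt(d,u,b,.066)[:2]])
ed=np.array(ed)
for k in(0,2):
    p=np.polyfit(ed[:,k],ed[:,k+1],1); print('edge yaw',np.degrees(np.arctan(p[0])),'y at x=.57',np.polyval(p,.57))
yaw=np.radians(-10.3);ex=np.array([np.cos(yaw),np.sin(yaw)]);ey=np.array([-ex[1],ex[0]]);c=np.array([.621,-.082])
L=np.stack([(C[...,:2]-c)@ex,(C[...,:2]-c)@ey],-1)
for lo,hi in((-.155,-.125),(-.125,-.095),(-.095,-.07),(-.06,-.035),(-.035,-.012)):
    m=(L[...,0]>lo)&(L[...,0]<hi)&(abs(L[...,1])<(.04 if hi<-.065 else .007))&(z<.04);print('tray',lo,hi,m.sum(),np.median(z[m]))
# table near
m=(L[...,0]>-.155)&(L[...,0]<-.08)&(abs(abs(L[...,1])-.065)<.01); print('table',np.median(z[m]))
m=(L[...,0]>-.02)&(L[...,0]<.0)&(abs(L[...,1])<.008); 
for v in(124,128,132): print([(round(L[v,u,0]*1e3,1),round(L[v,u,1]*1e3,1),round(z[v,u]*1e3,1)) for u in range(352,372,2)])
# rod foot
m=np.zeros((480,640),bool); m[255:285,330:400]=1; m&=(z>.14)&(z<.2); p=C[m];print('foot',m.sum(),p.min(0),p.max(0)); q=np.polyfit(p[:,0],p[:,1],1);print(np.degrees(np.arctan(q[0])),'z slope',np.polyfit(p[:,0],p[:,2],1))
print('foot y at x=.59',np.polyval(q,.59))
E
```

```text
cases ((622.6414184570312, -80.85765075683594), (164.89004516601562, 131.08099365234375), 80.15778350830078) 0.06564770414271498
edge yaw -10.678356594248319 y at x=.57 -0.059563964500184495
edge yaw -9.592325990639178 y at x=.57 -0.08339154420530959
tray -0.155 -0.125 2785 0.014335706965731165
tray -0.125 -0.095 2777 0.013937728026193252
tray -0.095 -0.07 2320 0.013559449669510337
tray -0.06 -0.035 416 0.013092167936761046
tray -0.035 -0.012 387 0.012704911132380592
table 0.3036657134967993
[(np.float64(-7.6), np.float64(4.9), np.float64(13.7)), (np.float64(-5.7), np.float64(4.9), np.float64(12.6)), (np.float64(-3.7), np.float64(4.9), np.float64(12.1)), (np.float64(-2.6), np.float64(4.8), np.float64(20.2)), (np.float64(-2.0), np.float64(4.8), np.float64(32.1)), (np.float64(-0.3), np.float64(4.8), np.float64(32.9)), (np.float64(1.4), np.float64(4.7), np.float64(33.4)), (np.float64(3.3), np.float64(4.7), np.float64(32.6)), (np.float64(1.1), np.float64(4.6), np.float64(64.7)), (np.float64(2.5), np.float64(4.6), np.float64(66.2))]
[(np.float64(-7.3), np.float64(1.3), np.float64(10.9)), 
[... 521 characters left out ...]
(-2.4), np.float64(12.4)), (np.float64(-5.6), np.float64(-2.4), np.float64(13.6)), (np.float64(-3.5), np.float64(-2.4), np.float64(11.9)), (np.float64(-2.4), np.float64(-2.3), np.float64(19.9)), (np.float64(-1.7), np.float64(-2.1), np.float64(30.8)), (np.float64(-0.1), np.float64(-2.1), np.float64(32.2)), (np.float64(1.7), np.float64(-2.1), np.float64(32.7)), (np.float64(3.5), np.float64(-2.1), np.float64(32.6)), (np.float64(1.2), np.float64(-1.6), np.float64(65.5)), (np.float64(2.6), np.float64(-1.6), np.float64(66.9))]
foot 873 [ 0.57425924 -0.16572246  0.15875187] [ 0.61011034 -0.1526003   0.17430208]
-8.87515775134759 z slope [-0.11529829  0.23834799]
foot y at x=.59 -0.15785415548778825
```

View pics/w2c.png

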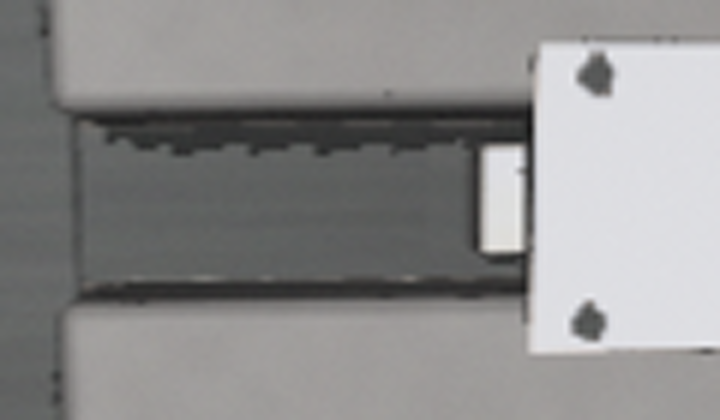

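```bash
python3 - <<'E'
from h import *
d=load('w2'); C=cloud(d); z=C[...,2]
for u in range(322,392,6):
    v=np.arange(258,284); k=(z[v,u]>.15)&(z[v,u]<.2)&(C[v,u,1]<-.14); 
    if k.sum(): print(u,v[k].min(),v[k].max(),C[v[k],u].mean(0).round(4),z[v[k],u].max().round(4),z[v[k],u].min().round(4))
K=cv2.resize(d['pixels'][245:320,285:405,::-1],None,fx=4,fy=4,interpolation=cv2.INTER_CUBIC)
s=load('s2');p=(s['R']@np.array([.57,-.155,.18])+s['t']);cm=s['camera_matrix'];u,v=int(cm[0,0]*p[0]/p[2]+cm[0,2]),int(cm[1,1]*p[1]/p[2]+cm[1,2]);print(u,v)
S=cv2.resize(s['pixels'][v-50:v+50,u-60:u+60,::-1],None,fx=5,fy=5,interpolation=cv2.INTER_CUBIC)[:,:]
o=np.zeros((500,800,3),np.uint8);o[:300,:480]=K;  
cv2.imwrite('pics/rod.png',S)
E
```

```text
322 267 276 [ 0.5704 -0.152   0.1782] 0.1835 0.171
328 266 276 [ 0.5737 -0.1541  0.1737] 0.1767 0.1698
334 265 276 [ 0.5772 -0.1553  0.1717] 0.1738 0.1679
340 265 276 [ 0.5807 -0.1564  0.1707] 0.1729 0.167
346 265 276 [ 0.5843 -0.1569  0.171 ] 0.1724 0.169
352 265 277 [ 0.5878 -0.1579  0.1711] 0.173 0.1685
358 265 277 [ 0.5914 -0.1585  0.1712] 0.1728 0.169
364 259 277 [ 0.5954 -0.1583  0.1687] 0.1727 0.1608
370 259 277 [ 0.5991 -0.1588  0.1684] 0.1729 0.1601
376 259 277 [ 0.6026 -0.1596  0.1689] 0.1728 0.1599
382 259 277 [ 0.6062 -0.1603  0.1688] 0.1725 0.1598
388 268 274 [ 0.6094 -0.1622  0.1706] 0.1717 0.1696
306 146
```

View pics/rod.png

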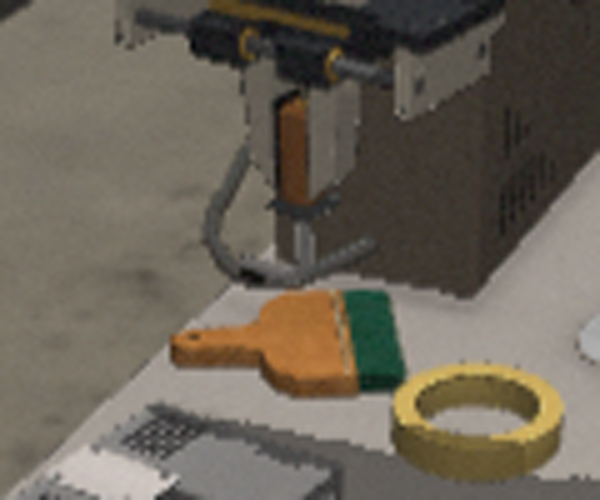

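jog_arm(commands="1 -0.012 0.142 0 0 0 0.0019;1 -0.012 0.142 0 0 0 0;1 0 0 -0.1 0 0 0;1 0 0 -0.1 0 0 0;1 0 0 0 0 0 0")

```text
clock: 7.25
position: [0.5582, -0.0715, 0.1575]
ee_rot: [3.129, -0.279, -0.01]
force: [-1.0, -0.4, -1.9]
width: 0.193
```

jog_arm(commands="1 0 0 0 0 0 0;1 0 0 0 0 0 0;1 0 0 0 0 0 0;1 0 0 0 0 0 0;1 0 0 0 0 0 0")

```text
clock: 7.75
position: [0.5611, -0.072, 0.1614]
ee_rot: [3.129, -0.282, 0.002]
force: [-0.6, -0.4, -0.9]
width: 0.19
```

```bash
python3 - <<'E'
from h import *
o=status.observe(); print(o['position'],o['ee_rot'],o['force'],o['ft_torque'])
w=grab('wrist','w3')
K=cv2.resize(w['pixels'][180:340,220:480,::-1],None,fx=3,fy=3,interpolation=cv2.INTER_CUBIC);cv2.imwrite('pics/w3c.png',K)
E
```

```text
[ 0.56109702 -0.07199789  0.16135929] [ 3.12883348e+00 -2.81672249e-01  1.53865522e-03] [-0.57776571 -0.44092103 -0.93851135] [-0.02673588 -0.03048861  0.01762152]
```

View pics/w3c.png

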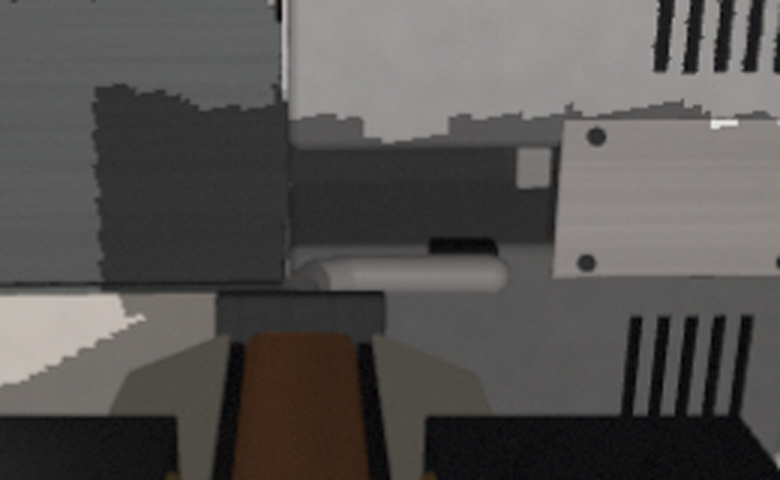

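```bash
python3 - <<'E'
from h import *
d=load('w3');C=cloud(d);z=C[...,2];yaw=np.radians(-10.1);ex=np.array([np.cos(yaw),np.sin(yaw)]);ey=np.array([-ex[1],ex[0]]);c=np.array([.6222,-.0811])
T=lambda p:(((p[...,:2]-c)@ex*1e3).round(1),((p[...,:2]-c)@ey*1e3).round(1))
f=lambda x,y:(220+x/3-.33,180+y/3-.33)
for q in((300,147),(450,147),(540,147),(300,244),(400,244),(540,244)): print('edge',T(pt(d,*f(*q),.066)))
for q in((360,257),(480,257),(400,290),(480,290)): print('foot edge',T(pt(d,*f(*q),.1087)),)
print('cover edge',T(pt(d,*f(556,200),.067)), 'mouth',T(pt(d,*f(292,200),.013)),'bar front',T(pt(d,*f(517,165),.033)))
for v in range(263,280,2):
    print(v,[T(C[v,u])+(round(z[v,u]*1e3,1),) for u in(345,360,375)])
E
```

```text
edge (np.float64(-61.5), np.float64(13.4))
edge (np.float64(-25.9), np.float64(13.4))
edge (np.float64(-4.5), np.float64(13.3))
edge (np.float64(-61.5), np.float64(-11.1))
edge (np.float64(-37.1), np.float64(-11.1))
edge (np.float64(-2.9), np.float64(-11.2))
foot edge (np.float64(-49.3), np.float64(2.0))
foot edge (np.float64(-24.9), np.float64(1.9))
foot edge (np.float64(-41.0), np.float64(-5.3))
foot edge (np.float64(-24.5), np.float64(-5.4))
cover edge (np.float64(-0.0), np.float64(0.4)) mouth (np.float64(-63.9), np.float64(-17.2)) bar front (np.float64(-3.0), np.float64(-0.8))
263 [(np.float64(-42.9), np.float64(-13.2), np.float64(64.7)), (np.float64(-31.9), np.float64(-13.1), np.float64(65.1)), (np.float64(-27.3), np.float64(2.3), np.float64(105.6))]
265 [(np.float64(-46.1), np.float64(2.1), np.float64(108.5)), (np.float64(-36.8), np.float64(1.9), np.float64(107.9)), (np.float64(-27.8), np.float64(2.3), np.float64(109.0))]
267 [(np.float64(-46.2), np.float64(1.7), np.float64(110.8)), (np.float64(-37.0), np.float64(1.4), np.float64(110.0)), (np.float64(-27.7), np.float64(0.9), np
[... 388 characters left out ...]
4(-46.2), np.float64(-1.6), np.float64(112.3)), (np.float64(-37.2), np.float64(-1.5), np.float64(112.6)), (np.float64(-28.2), np.float64(-1.4), np.float64(113.0))]
275 [(np.float64(-46.2), np.float64(-2.8), np.float64(112.5)), (np.float64(-37.1), np.float64(-2.8), np.float64(112.5)), (np.float64(-27.9), np.float64(-3.2), np.float64(111.7))]
277 [(np.float64(-49.0), np.float64(12.2), np.float64(151.1)), (np.float64(-36.9), np.float64(-5.0), np.float64(110.6)), (np.float64(-27.6), np.float64(-5.1), np.float64(110.3))]
279 [(np.float64(-49.1), np.float64(11.7), np.float64(152.6)), (np.float64(-31.4), np.float64(-26.0), np.float64(64.8)), (np.float64(-20.4), np.float64(-25.4), np.float64(66.2))]
```

jog_arm(commands="1 0.002 0.0095 -0.03 0 0 0;1 0 0 -0.07 0 0 0;1 0 0 -0.06 0 0 0;1 0 0 -0.045 0 0 0;1 0 0 0 0 0 0")

```text
clock: 8.3
position: [0.56, -0.0689, 0.0971]
ee_rot: [-3.129, 0.281, 0.006]
force: [-0.8, -0.5, -1.6]
width: 0.193
```

jog_arm(commands="1 0 0 0 0 0 0;1 0 0 0 0 0 0;1 0 0 0 0 0 0;1 0 0 0 0 0 0;1 0 0 0 0 0 0")

```text
clock: 8.8
position: [0.5616, -0.0691, 0.0996]
ee_rot: [3.129, -0.281, 0.001]
force: [0.3, -0.0, -1.3]
width: 0.192
```

jog_arm(commands="1 0.025 -0.0044 0 0 0 0;1 0.035 -0.0062 0 0 0 0;1 0.035 -0.0062 0 0 0 0;1 0.035 -0.0062 0 0 0 0;1 0.025 -0.0044 0 0 0 0")

```text
clock: 9.3
position: [0.6093, -0.0774, 0.0991]
ee_rot: [-3.129, 0.282, -0.001]
force: [-0.1, 0.2, -0.8]
width: 0.19
```

jog_arm(commands="1 0 0 0 0 0 0;1 0 0 0 0 0 0;1 0 0 0 0 0 0;1 0 0 0 0 0 0;1 0 0 0 0 0 0")

```text
clock: 9.8
position: [0.6077, -0.0772, 0.0993]
ee_rot: [3.129, -0.281, 0.0]
force: [0.0, 0.0, -1.2]
width: 0.196
```

jog_arm(commands="1 0 0 -0.004 0 0 0;1 0 0 -0.004 0 0 0;1 0 0 -0.004 0 0 0;1 0 0 0 0 0 0;1 0 0 0 0 0 0")

```text
clock: 10.3
position: [0.6079, -0.0772, 0.0956]
ee_rot: [-3.129, 0.281, 0.0]
force: [-0.6, 0.2, -1.3]
width: 0.191
```

jog_arm(commands="1 0 0 -0.002 0 0 0;1 0 0 -0.002 0 0 0;1 0 0 0 0 0 0;1 0 0 0 0 0 0;1 0 0 0 0 0 0")

```text
clock: 10.8
position: [0.608, -0.0772, 0.0945]
ee_rot: [3.129, -0.281, 0.0]
force: [0.5, -0.2, -0.2]
width: 0.198
```

jog_arm(commands="1 0 0 -0.0015 0 0 0;1 0 0 -0.0010 0 0 0;1 0 0 0 0 0 0;1 0 0 0 0 0 0;1 0 0 0 0 0 0")

```text
clock: 11.3
position: [0.608, -0.0772, 0.0939]
ee_rot: [3.129, -0.281, 0.0]
force: [-2.3, 0.3, 5.1]
width: 0.193
```

jog_arm(commands="1 0 0 -0.0010 0 0 0;1 0 0 0 0 0 0;1 0 0 0 0 0 0;1 0 0 0 0 0 0;1 0 0 0 0 0 0")

```text
clock: 11.8
position: [0.608, -0.0772, 0.0937]
ee_rot: [3.129, -0.281, 0.0]
force: [-2.9, 0.6, 6.7]
width: 0.194
```

jog_arm(commands="1 -0.002 0.0004 -0.0007 0 0 0;1 -0.004 0.0007 0 0 0 0;1 -0.004 0.0007 0 0 0 0;1 -0.005 0.0009 0 0 0 0;1 -0.005 0.0009 0 0 0 0")

```text
clock: 12.3
position: [0.6029, -0.0761, 0.0937]
ee_rot: [-3.129, 0.281, -0.003]
force: [3.0, -1.1, 5.7]
width: 0.194
```

jog_arm(commands="1 -0.006 0.0011 -0.0007 0 0 0;1 -0.008 0.0014 0 0 0 0;1 -0.008 0.0014 0 0 0 0;1 -0.008 0.0014 0 0 0 0;1 -0.008 0.0014 0 0 0 0")

```text
clock: 12.8
position: [0.5916, -0.074, 0.0936]
ee_rot: [-3.129, 0.281, -0.004]
force: [4.2, -0.9, 5.2]
width: 0.193
```

jog_arm(commands="1 -0.008 0.0014 -0.0008 0 0 0;1 -0.008 0.0014 -0.0008 0 0 0;1 -0.008 0.0014 0 0 0 0;1 -0.008 0.0014 0 0 0 0;1 -0.008 0.0014 0 0 0 0")

```text
clock: 13.3
position: [0.5802, -0.072, 0.0935]
ee_rot: [-3.129, 0.281, -0.006]
force: [4.3, -0.8, 7.4]
width: 0.196
```

jog_arm(commands="1 -0.008 0.0014 0 0 0 0;1 -0.008 0.0014 0 0 0 0;1 -0.008 0.0014 0 0 0 0;1 -0.008 0.0014 0 0 0 0;1 -0.008 0.0014 0 0 0 0")

```text
clock: 13.8
position: [0.5683, -0.0699, 0.0935]
ee_rot: [-3.129, 0.281, -0.006]
force: [3.8, -1.2, 7.6]
width: 0.191
```

jog_arm(commands="1 -0.01 0.0017 0 0 0 0;1 -0.01 0.0017 0 0 0 0;1 -0.01 0.0017 0 0 0 0;1 -0.01 0.0017 0 0 0 0;1 -0.01 0.0017 0 0 0 0")

```text
clock: 14.3
position: [0.5534, -0.0673, 0.0936]
ee_rot: [-3.129, 0.281, -0.007]
force: [3.5, -0.9, 8.5]
width: 0.19
```

jog_arm(commands="1 -0.01 0.0017 0 0 0 0;1 -0.01 0.0017 0 0 0 0;1 -0.01 0.0017 0 0 0 0;1 -0.01 0.0017 0 0 0 0;1 -0.01 0.0017 0 0 0 0")

```text
clock: 14.8
position: [0.5386, -0.0647, 0.0937]
ee_rot: [-3.129, 0.281, -0.007]
force: [4.9, -0.6, 8.1]
width: 0.192
```

jog_arm(commands="1 -0.01 0.0017 0 0 0 0;1 -0.01 0.0017 0.0005 0 0 0;1 -0.01 0.0017 0 0 0 0;1 -0.01 0.0017 0 0 0 0;1 -0.01 0.0017 0 0 0 0")

```text
clock: 15.3
position: [0.5237, -0.0622, 0.0938]
ee_rot: [-3.129, 0.281, -0.008]
force: [5.2, -2.3, 9.3]
width: 0.196
```

```bash
python3 - <<'E'
from h import *
o=status.observe(); print(o['position'],o['force'])
w=grab('wrist','w4'); s=grab('side','s4'); t=grab('top','t4')
A=cv2.resize(w['pixels'][180:340,180:440,::-1],(780,480)); cv2.imwrite('pics/w4c.png',A)
E
```

```text
[ 0.52370967 -0.06215782  0.09384029] [ 5.19352347 -2.25342719  9.29746735]
```

View pics/w4c.png

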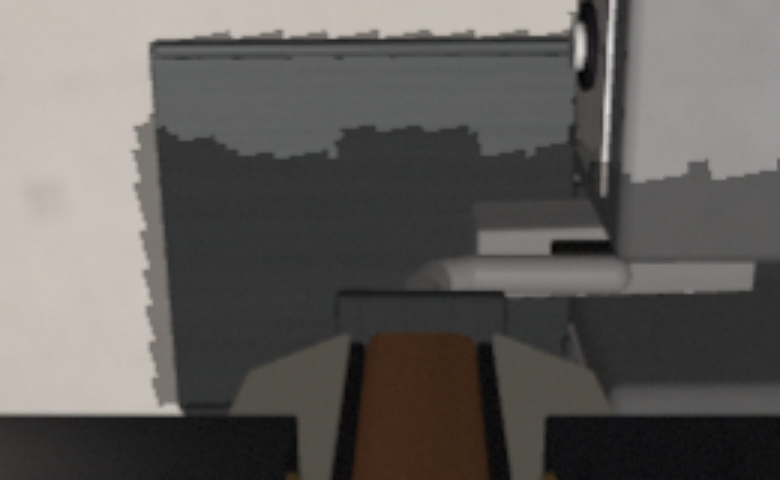

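jog_arm(commands="1 -0.01 0.0017 0.0008 0 0 0;1 -0.01 0.0017 0 0 0 0;1 -0.01 0.0017 0.0004 0 0 0;1 -0.01 0.0017 0 0 0 0;1 -0.01 0.0017 0 0 0 0")

```text
clock: 15.95
position: [0.5086, -0.0596, 0.0941]
ee_rot: [-3.128, 0.281, -0.007]
force: [4.2, -0.2, 8.5]
width: 0.192
```

jog_arm(commands="1 -0.01 0.0017 0.0006 0 0 0;1 -0.01 0.0017 0 0 0 0;1 -0.01 0.0017 0.0004 0 0 0;1 -0.01 0.0017 0 0 0 0;1 -0.01 0.0017 0 0 0 0")

```text
clock: 16.45
position: [0.4936, -0.0571, 0.0944]
ee_rot: [-3.129, 0.281, -0.007]
force: [5.5, -1.3, 7.9]
width: 0.192
```

jog_arm(commands="1 -0.01 0.0017 0.0006 0 0 0;1 -0.01 0.0017 0 0 0 0;1 -0.01 0.0017 0.0004 0 0 0;1 -0.01 0.0017 0 0 0 0;1 -0.01 0.0017 0 0 0 0")

```text
clock: 16.95
position: [0.4785, -0.0545, 0.0946]
ee_rot: [-3.129, 0.281, -0.007]
force: [4.4, -0.9, 8.1]
width: 0.192
```

jog_arm(commands="1 -0.01 0.0017 0.0004 0 0 0;1 -0.01 0.0017 0 0 0 0;1 -0.008 0.0014 0 0 0 0;1 0 0 0 0 0 0;1 0 0 0 0 0 0")

```text
clock: 17.45
position: [0.4698, -0.053, 0.0946]
ee_rot: [-3.129, 0.281, -0.006]
force: [2.8, -0.7, 9.8]
width: 0.19
```

```bash
python3 - <<'E'
from h import *
o=status.observe(); print(o['position'],o['force'])
w=grab('wrist','w5'); C=cloud(w); z=C[...,2];yaw=np.radians(-10.1);ex=np.array([np.cos(yaw),np.sin(yaw)]);ey=np.array([-ex[1],ex[0]]);c=np.array([.6224,-.0800])
X=(C[...,:2]-c)@ex;Y=(C[...,:2]-c)@ey
m=(X>-.16)&(X<-.067)&(abs(Y)<.03)&(z>.028)&(z<.038); v,u=np.where(m); print(m.sum(),np.percentile(X[m],[1,99]),np.percentile(Y[m],[1,99]),np.median(z[m]))
# colour: pale bar pixels
E
```

```text
[ 0.46975722 -0.05298224  0.09463427] [ 2.82564016 -0.67997146  9.78706644]
1673 [-0.14245223 -0.08396548] [-0.00841686  0.00779305] 0.03369844234673988
```

jog_arm(commands="1 0.002 0 0.005 0 0 0;1 0 0 0.02 0 0 0;1 0 0 0.1 0 0 0;1 0 0 0.14 0 0 0;1 0 0 0.14 0 0 0")

```text
clock: 18.0
position: [0.4665, -0.0529, 0.2156]
ee_rot: [-3.129, 0.28, 0.007]
force: [0.8, -0.2, -0.7]
width: 0.194
```

jog_arm(commands="1 0.025 0.142 0 0 0 -0.0019;1 0.025 0.142 0 0 0 0;1 0.025 0.142 0 0 0 0;1 0.025 0.142 0 0 0 0;1 0.025 0.142 0 0 0 0")

```text
clock: 18.5
position: [0.5048, 0.1607, 0.2146]
ee_rot: [3.126, -0.3, -0.004]
force: [1.0, 0.7, -1.8]
width: 0.192
```

jog_arm(commands="1 0.025 0.142 0 0 0 0;1 0.025 0.142 0 0 0 0;1 0.02 0.12 0 0 0 0;1 0 0 0 0 0 0;1 0 0 0 0 0 0")

```text
clock: 19.0
position: [0.5257, 0.2811, 0.2141]
ee_rot: [3.126, -0.296, -0.004]
force: [-0.4, -1.2, -1.8]
width: 0.187
```

jog_arm(commands="1 0 0 0 0 0 0;1 0 0 0 0 0 0;1 0 0 0 0 0 0;1 0 0 0 0 0 0;1 0 0 0 0 0 0")

```text
clock: 19.5
position: [0.5273, 0.2805, 0.2153]
ee_rot: [3.127, -0.301, 0.0]
force: [0.1, 0.1, -1.1]
width: 0.193
```

jog_arm(commands="1 0.0057 0.0213 0 0 0 0;1 0 0 -0.05 0 0 0;1 0 0 -0.05 0 0 0;1 0 0 -0.03 0 0 0;1 0 0 0 0 0 0")

```text
clock: 20.0
position: [0.5279, 0.2864, 0.1737]
ee_rot: [3.125, -0.299, -0.005]
force: [0.0, -0.1, -0.7]
width: 0.191
```

jog_arm(commands="1 0 0 0 0 0 0;1 0 0 0 0 0 0;1 0 0 0 0 0 0;1 0 0 0 0 0 0;1 0 0 0 0 0 0")

```text
clock: 20.5
position: [0.5291, 0.2875, 0.1765]
ee_rot: [-3.127, 0.3, -0.001]
force: [-0.7, -0.3, -1.6]
width: 0.193
```

```bash
python3 - <<'E'
from h import *
o=status.observe(); p0=o['position'];print(p0,o['ee_rot'],o['force'])
w=grab('wrist','w6')
def foot(d,p):
    C=cloud(d);yaw=np.radians(-10.8);ex=np.array([np.cos(yaw),np.sin(yaw)]);ey=np.array([-ex[1],ex[0]])
    X=(C[...,:2]-p[:2])@ex;Y=(C[...,:2]-p[:2])@ey;Z=C[...,2]-p[2]
    for lo,hi in((.008,.018),(.018,.028),(.028,.035),(.035,.041)):
        m=(X>lo)&(X<hi)&(abs(Y)<.012)&(Z>-.06)&(Z<-.04); print(m.sum(),np.percentile(Z[m],95).round(4),np.percentile(Y[m],[2,98]).round(4))
    m=(X>.03)&(X<.06)&(abs(Y)<.012)&(Z>-.056)&(Z<-.045);print('toe',np.percentile(X[m],99.5))
foot(w,p0); print('before'); foot(load('w2'),np.array([.5682,-.1553,.2211]))
cv2.imwrite('pics/w6c.png',cv2.resize(w['pixels'][190:340,220:440,::-1],None,fx=3,fy=3,interpolation=cv2.INTER_CUBIC))
E
```

```text
[0.52906083 0.28748878 0.17653054] [-3.12695634e+00  2.99947004e-01 -8.43355953e-04] [-0.65085102 -0.27735586 -1.64688965]
203 -0.0482 [-0.0023  0.0038]
217 -0.0485 [-0.0032  0.0042]
210 -0.0488 [-0.0029  0.005 ]
164 -0.0486 [-0.0032  0.0048]
toe 0.04252951180731469
before
201 -0.0481 [-0.0021  0.0041]
224 -0.0486 [-0.003   0.0044]
205 -0.0484 [-0.0029  0.0051]
168 -0.0486 [-0.003   0.0051]
toe 0.042489231965092335
```

View pics/w6c.png

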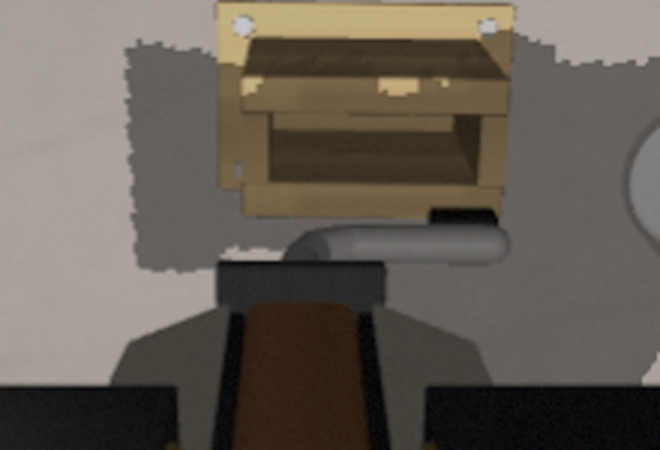

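jog_arm(commands="1 0 -0.002 -0.06 0 0 0;1 0 0 -0.08 0 0 0;1 0 0 -0.08 0 0 0;1 0 0 -0.05 0 0 0;1 0 0 -0.02 0 0 0")

```text
clock: 21.05
position: [0.5283, 0.2863, 0.0878]
ee_rot: [3.126, -0.3, -0.003]
force: [-0.4, -0.1, -1.2]
width: 0.192
```

jog_arm(commands="1 0 0 -0.02 0 0 0;1 0 0 -0.02 0 0 0;1 0 0 -0.02 0 0 0;1 0 0 0 0 0 0;1 0 0 0 0 0 0")

```text
clock: 21.55
position: [0.529, 0.2869, 0.0714]
ee_rot: [-3.127, 0.3, -0.0]
force: [0.2, -0.2, -0.6]
width: 0.193
```

Down 3.4 mm more to the seat, then open.

jog_arm(commands="1 0 0 -0.006 0 0 0;1 0 0 -0.005 0 0 0;1 0 0 0 0 0 0;1 0 0 0 0 0 0;1 0 0 0 0 0 0")

```text
clock: 22.05
position: [0.5289, 0.2868, 0.068]
ee_rot: [-3.127, 0.3, -0.0]
force: [0.4, 0.9, -2.5]
width: 0.193
```

jog_arm(commands="-1 0 0 0 0 0 0;-1 0 0 0 0 0 0;-1 0 0 0 0 0 0;-1 0 0 0 0 0 0;-1 0 0 0 0 0 0")

```text
clock: 22.55
position: [0.5289, 0.2868, 0.068]
ee_rot: [-3.127, 0.3, -0.0]
force: [0.7, 0.1, 0.1]
width: 0.583
```

jog_arm(commands="-1 0 0 0 0 0 0;-1 0 0 0 0 0 0;-1 0 0 0 0 0 0;-1 0 0 0 0 0 0;-1 0 0 0 0 0 0")

```text
clock: 23.05
position: [0.5289, 0.2868, 0.0679]
ee_rot: [-3.127, 0.3, -0.0]
force: [-0.5, -0.2, -0.7]
width: 0.984
```

jog_arm(commands="-1 0 0 0.05 0 0 0;-1 0 0 0.12 0 0 0;-1 0 0 0.15 0 0 0;-1 0 0 0.15 0 0 0;-1 0 0 0.15 0 0 0")

```text
clock: 23.55
position: [0.5284, 0.2869, 0.257]
ee_rot: [-3.127, 0.299, -0.001]
force: [0.5, -0.6, -1.0]
width: 1.002
```

jog_arm(commands="-1 -0.06 -0.13 0 0 0 0;-1 -0.06 -0.13 0 0 0 0;-1 -0.06 -0.13 0 0 0 0;-1 0 0 0 0 0 0;-1 0 0 0 0 0 0")

```text
clock: 24.05
position: [0.4749, 0.169, 0.2552]
ee_rot: [3.127, -0.303, 0.003]
force: [0.3, 0.7, -0.1]
width: 1.002
```

```bash
python3 - <<'E'
from h import *
o=status.observe(); print(o['clock'],o['position'],o['force'],o['dq'].round(4))
t=grab('top','t7');s=grab('side','s7')
for n,D in(('top',t),('side',s)):
    C=cloud(D);x,y,z=C[...,0],C[...,1],C[...,2]
    m=(abs(x-.53)<.03)&(abs(y-.287)<.03)&(z>.1)&(z<.125); print(n,'handle',m.sum(),np.median(C[m],0),np.percentile(z[m],95))
    yaw=np.radians(-10.1);ex=np.array([np.cos(yaw),np.sin(yaw)]);ey=np.array([-ex[1],ex[0]]);c=np.array([.6224,-.08])
    X=(C[...,:2]-c)@ex;Y=(C[...,:2]-c)@ey;m=(X>-.16)&(X<-.07)&(abs(Y)<.04)&(z>.025)&(z<.045);print('bar',m.sum(),np.percentile(X[m],[1,99]),np.percentile(Y[m],[1,99]),np.median(z[m]))
a=cv2.resize(t['pixels'][100:300,200:500,::-1],(660,440)); cv2.imwrite('pics/end.png',a)
E
```

```text
24.05 [0.47494716 0.16904552 0.25520624] [ 0.34745955  0.74815695 -0.12046843] [-0.0364  0.0291 -0.0159 -0.0281  0.0037 -0.0054 -0.009 ]
  return _methods._mean(a, axis=axis, dtype=dtype,
  ret = um.true_divide(
Traceback (most recent call last):
IndexError: index -1 is out of bounds for axis 0 with size 0
```

```bash
python3 - <<'E'
from h import *
t=load('t7');s=load('s7');w=grab('wrist','w7')
yaw=np.radians(-10.1);ex=np.array([np.cos(yaw),np.sin(yaw)]);ey=np.array([-ex[1],ex[0]]);c=np.array([.6224,-.08])
for n,D in(('top',t),('side',s),('wrist',w)):
    C=cloud(D);x,y,z=C[...,0],C[...,1],C[...,2]
    m=(abs(x-.53)<.03)&(abs(y-.287)<.03)&(z>.1)&(z<.125)
    if m.sum():print(n,'handle',m.sum(),C[m].mean(0),np.percentile(z[m],[5,50,95]))
    m=(abs(x-.53)<.03)&(abs(y-.287)<.03)&(z>.056)&(z<.063)
    if m.sum():print(n,'collar',m.sum(),np.median(z[m]))
    X=(C[...,:2]-c)@ex;Y=(C[...,:2]-c)@ey;m=(X>-.16)&(X<-.07)&(abs(Y)<.04)&(z>.025)&(z<.045)
    if m.sum():print(n,'bar',m.sum(),np.percentile(X[m],[1,99]),np.percentile(Y[m],[1,99]),np.percentile(z[m],[10,50,90]))
o=np.hstack([cv2.resize(a['pixels'][:,:,::-1],(400,300)) for a in(t,w)]);o2=np.hstack([cv2.resize(s['pixels'][:,:,::-1],(400,300)),cv2.resize(t['pixels'][110:240,330:503,::-1],(400,300))])
cv2.imwrite('pics/end.png',np.vstack([o,o2]))
E
```

```text
top collar 22 0.058177176769995675
top bar 188 [-0.14488416 -0.08572624] [-0.00901417  0.00703824] [0.03179926 0.03474946 0.03715963]
side handle 88 [0.52626587 0.29171763 0.10695577] [0.10146178 0.10788243 0.11034339]
side collar 101 0.05854100859055089
side bar 135 [-0.14447312 -0.08524275] [-0.00626804  0.01245967] [0.02672252 0.03233856 0.03448832]
wrist handle 629 [0.52822621 0.28629451 0.10894712] [0.10554387 0.10920533 0.11121743]
wrist collar 608 0.058942553758477734
wrist bar 296 [-0.14264751 -0.08415106] [-0.00837509  0.0020391 ] [0.03294223 0.03392493 0.03485708]
```

View pics/end.png

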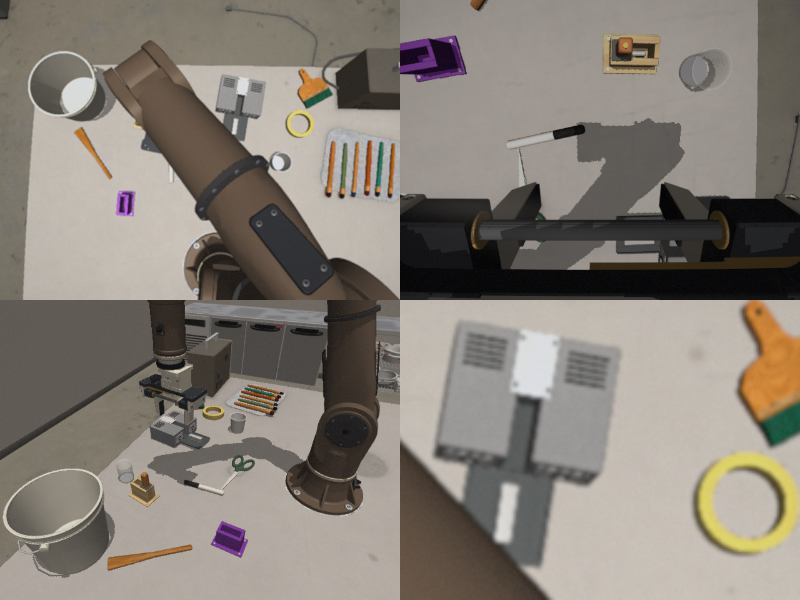

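The bar lies on the apron and the rod is back in its stand with the robot clear. I'll let the arm settle, then hand in.

jog_arm(commands="-1 0 0 0 0 0 0;-1 0 0 0 0 0 0;-1 0 0 0 0 0 0;-1 0 0 0 0 0 0;-1 0 0 0 0 0 0")

```text
clock: 24.7
position: [0.4749, 0.1699, 0.2538]
ee_rot: [-3.127, 0.299, 0.0]
force: [0.0, 0.5, 0.2]
width: 0.998
```

```bash
python3 -c "
from cell import arm
print(arm.sign_off())"
```

```text
the job is handed in; nothing more can be done
None
```

The job is handed in at about 25 s of the 67 s allowed. The bar is out on the apron and the rod is back in its stand and released. Sign-off gives no verdict.

- **Drag:** I set the shoe on the bar under the cover and dragged it about 140 mm out of the gap. The press read 6 to 11 N at the end of each half-second call, with the rod's weight of about 1.2 N added in. I did not sample the force in between.
- **Bar:** The last pictures put its centre at cases x of about -114 mm, within a few mm of the gap's line. It lies flat, with its top about 34 mm above the table.
- **Rod:** The handle is at (0.528, 0.286), within about 1 mm of where it started. The collar top reads 58 to 59 mm against the expected 60 mm, so it is on the rim within camera error. The rod had not slipped in the grip.
- **Robot:** The gripper is open and clear of everything.
- **Bystanders:** They look unmoved in the last pictures, but I did not measure them.

**Checks that disagreed:** The side camera put positions 3 to 5 mm off the top and wrist views, so I used the wrist view. At the end the arm blocked the top camera's view of the stand, so the rod check rests on the wrist view, with the side view as backup.

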